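# Switch on the cup warmer

## Task

Turn on the cup warmer by its controls: with a fingertip, push down the raised, far half of the white power rocker until it has tipped right over, then push the blue heat key fully down so that it stays down, and then press the green start button fully in and let it come back up. Keep to that order, do not press the yellow key, pick nothing up, and leave the cups on the warmer and the tamper beside it where they stand.

Things in the scene. Friction and masses are not known exactly. Their poses are not given: they have to be found in the camera images.
- warmer: Fixed steel cup warmer, 260 (x) x 270 (y) x 60 mm high. Origin: centre of its underside; x to its back, away from the robot, y left, z up. The black control strip along its front, top at 60 mm, carries rocker, two keys and start button in a row along y at x = -85 mm, 52 mm apart, in an order that varies. Behind it: cup deck at 58 mm, railed at back and sides up to 88 mm.
- power_press (a point): Spot to push on the white power rocker: top of its far half (with a black bar), 18 mm from the pivot, mid-width. Rocker: 26 mm wide (y), two 30 mm halves along the warmer's x in a shallow V. Off: far half slopes up at 0.3 rad, near half level. On: far half level, 70 mm above the worktop, near half raised. From off to on the spot drops 5 mm; it moves with the rocker.
- power (a joint): Power rocker in rad: 0 = off (far half raised), 0.3 = on (far half down, at its stop). About 3.5 N on the marked spot tips it; it stays where it is left. It may start at up to 0.03.
- blue_key_top (a point): Blue key with a square cap, 26 x 26 mm, in a grey surround 36 mm square on the control strip. Its top stands 15 mm above the strip when up and 8 mm when down; this point is the centre of the top and moves with the key.
- blue_key (a joint): Blue key in m: 0 = up, 0.007 = fully down. It needs about 3 N all the way and stays where it is pushed; nothing brings it up again.
- yellow_key_top (a point): Yellow key with a square cap, 26 x 26 mm, in a grey surround 36 mm square on the control strip. Its top stands 15 mm above the strip when up and 8 mm when down; this point is the centre of the top and moves with the key. Not to be pressed.
- yellow_key (a joint): Yellow key in m: 0 = up, 0.007 = fully down. It needs about 3 N all the way and stays where it is pushed; nothing brings it up again.
- start_top (a point): Green round start button, 30 mm across, in a round grey surround 40 mm across on the control strip. Its top stands 15 mm above the strip when up, 8 mm when fully in; this point is the centre of the top and moves with the button.
- start (a joint): Start button in m: 0 = up, 0.007 = fully in. A spring brings it back up; fully in takes about 4.5 N.
- cup_a_mid (a point): Middle, half-way up, of a white espresso cup, 62 mm across (84 with its handle) and 54 mm high, standing loose on the left part of the cup deck. Leave it alone.
- cup_b_mid (a point): Middle, half-way up, of a larger white cup, 68 mm across (90 with its handle) and 72 mm high, standing loose on the right part of the cup deck. Leave it alone.
- the_tamper_mid (a point): Middle, half-way up, of a coffee tamper with a wooden handle, 58 mm across and 99 mm high, standing loose on the worktop to the right of the warmer. Leave it alone.
Not all that is in view belongs to the job. Leave any pink look-alike of the part that bears cup_b_mid alone.

How it is judged:
By the outcome, as a careful person would: the job done as asked, in the order asked, and still so for the second after the job is handed in, with the robot touching nothing.
It also fails if it takes over 35 s, if anything falls off the work surface, if the arm or the gripper's body presses on something with over 40 N, if the wrist force passes 120 N, or if a joint passes its speed limit or range.

## Robot

A 6-joint arm with a two-finger parallel gripper is mounted at the origin on a cart in front of the work surface, level with it; the furniture and walls round the work are solid. World frame = base frame: x ahead of the robot, y to its left, z up, the work surface at z = 0. Lengths are in m, angles in rad, forces in N, time in s.
With the tool pointing down it reaches from about 0.25 to 0.85 m from the base axis. Payload 12.5 kg.
Tool frame: the origin (TCP) lies on the mounting face of the last link; the fingertips stand 186 mm ahead of it and the grasp point (between the pads) lies bot.grip_depth ahead of it (bot.grip_depth is the distance from the TCP to the grasp point, in m); z points along the fingers, y is the direction in which the jaws open and shut (so a half turn about z gives the same grasp; the last joint's range is limited). The gripper opens to 93 mm and grips with 3 to 60 N. Pads are 15 mm wide; open, the fingers measure 128 mm over their backs; the gripper's body (75 mm by 188 mm) begins 65 mm behind the grasp point.
Start: joints at [-1.379, 0.351, 1.652, -0, 1.139, -0.085], TCP at [0.15, -0.529, 0.405] pointing down, gripper open.
Joint ranges: [-2.75, 2.75], [-0.79, 2.1], [0.01, 2.65], [-1.57, 4.71], [0.07, 3.14], [-2.87, 2.87]. Speed limits (rad/s): [2.22, 2.22, 2.79, 3.14, 3.14, 3.14].

## Interface

Orientations are given as a rotation vector (axis times angle).
In Python, from cell import bot gives the robot as it stands. The module is installed in compiled form; this text tells all that it offers.
- The arm moves only by the tool send_rows, never from a script. Its argument "series" is a list of rows, each a list of 4 numbers: the shift along the tool's x, y, z in mm, then the turn about the tool's z in degrees. In form: [[tx, ty, tz, yaw], ...]. A call has 1 to 10 rows; each row is the pose to reach, as a shift and turn from the pose commanded when the call began, along the tool's axes at that moment; what a row does not reach only later rows make up. A row lasts 1/8 s, in which the tool goes at most 62.5 mm and 10.7 degrees, less where a joint would pass 70% of its speed; a pose out of reach is approached as far as the arm can. A call with a gripper value outside its range is refused whole. "hand" is the opening, from 0 (shut) to 1 (fully open), set as the call begins (left out, the last holds). The fingers move at their own pace and stop on an object; "newtons" is the grip in N (left out, the last holds). Time passes only in rows, so rows that repeat a pose let the fingers close. It gives the time, the measured TCP pose, the force and the opening at its end, in the units of the state.
- bot.state(): the state, without advancing time (a new reading comes with each control period).
- bot.read_camera(name): name is "scene" or "top" or "wrist"; returns the picture (420x560x3 uint8, red, green, blue); there is no depth.
- bot.camera_model(name): a dict with "camera_matrix" (3x3 intrinsics, pixels), "dist_coeffs" ([k1, k2, p1, p2, k3] as OpenCV has them; the pictures are not rectified), "eye" and "rotation" of the camera in the world. Camera axes: x right, y down, z forward; pixel columns grow to the right and rows downward; lengths in m; the calibration is good to about 2 mm. A picture is of the moment at which its call begins: read the wrist's pose just before it. camera_model takes no time and is no camera call; for the wrist camera it gives the pose at the moment of the call.
- bot.job_done(): hands the job in, once; it reports no verdict.
The state is a dict: "t": time; "q": joint angles; "dq": joint speeds; "joint_torque": joint torques, N m; "ee_pos": TCP position; "eef_rot": TCP orientation; "ft_force": force on the tool from outside, world axes, zero at the start; "wrist_torque": the same for the moment, N m; "opening": opening from 0.0 (shut) to 1.0 (fully open).
Only numpy, scipy, OpenCV 4.12 (cv2) and the standard library are available. Lean on these libraries where they do the work, as an engineer would, in place of code of your own. Each camera call takes 0.05 s, during which the arm holds its last target.

## Working session

There is one attempt and no reset: what is moved stays moved. The work goes in short steps, Python scripts to look and compute and a tool call to move; the robot and the scene stay as the last step left them, time stands still between calls to the robot, and variables do not carry over. Pictures are saved under pics/ and viewed, and the job is handed in when it is done.

Besides the shell and the picture viewer there is one more tool, called after "Call:" by a JSON object that holds its "fn" and its "kwargs". send_rows: Moves the arm, as the interface text tells. Its arguments: {"type":"object","properties":{"series":{"type":"array","items":{"type":"array","items":{"type":"number"}}},"hand":{"type":"number"},"newtons":{"type":"number"}},"required":["series"]}

```bash
mkdir -p pics
python3 - <<'E'
from cell import bot
import cv2,numpy as np
s=bot.state()
print({k:np.round(v,3) for k,v in s.items()}, bot.grip_depth)
for n in("scene","top"):
    im=bot.read_camera(n); cv2.imwrite(f"pics/{n}0.png",im[:,:,::-1])
    m=bot.camera_model(n); print(n,m)
E
```

```text
{'t': np.float64(0.0), 'q': array([-1.379,  0.351,  1.652, -0.   ,  1.139, -0.085]), 'dq': array([-0.001, -0.   ,  0.002,  0.   , -0.001, -0.002]), 'joint_torque': array([-5.0000e-03, -4.9734e+01, -2.8526e+01,  7.0000e-02,  2.6000e-02,
       -0.0000e+00]), 'ee_pos': array([ 0.15 , -0.529,  0.404]), 'eef_rot': array([-3.11 , -0.433,  0.   ]), 'ft_force': array([-0.528,  0.068, -0.811]), 'wrist_torque': array([-0.013,  0.002,  0.024]), 'opening': np.float64(1.0)} 0.1673
scene {'camera_matrix': array([[475.89306289,   0.        , 284.99388123],
       [  0.        , 475.89306289, 207.42089326],
       [  0.        ,   0.        ,   1.        ]]), 'dist_coeffs': array([0.05637242, 0.        , 0.        , 0.        , 0.        ]), 'eye': array([ 0.08927592, -0.9502305 ,  0.5557859 ]), 'rotation': array([-2.01687391,  0.77762244, -0.40897117])}
top {'camera_matrix': array([[393.42771827,   0.        , 282.06597841],
       [  0.        , 393.42771827, 210.64894506],
       [  0.        ,   0.        ,   1.        ]]), 'dist_coeffs': array([0.0165023, 0.       , 0.       , 0.       , 0.       ]), 'eye': array([ 0.41721567, -0.384954  ,  0.91165197]), 'rotation': array([-2.14778461,  2.12032831, -0.19334908])}
```

View pics/scene0.png

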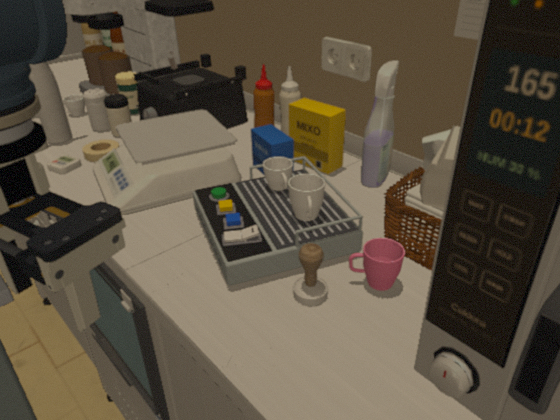

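View pics/top0.png

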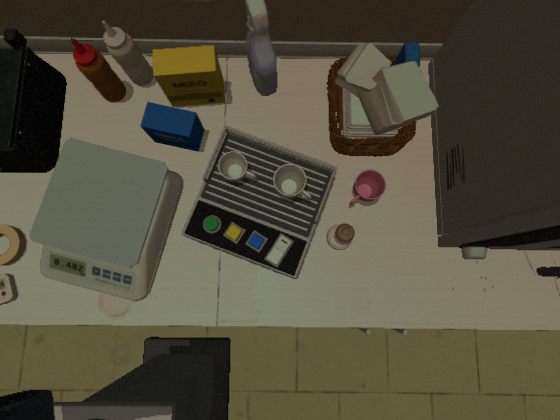

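The scene view shows, in a row on the strip, green start (218,193), yellow (226,207), blue (234,220) and white rocker (241,236). In the top view they are at (212,225), (234,232), (257,241) and (280,248). Possible confusions are the blue box (173,127), the yellow box (190,75), the white scale, and the pink mug, which is the cup look-alike. None of these sits on the black strip. Next I measure and take a close crop.

```bash
cat > h.py <<'E'
import numpy as np,cv2
from scipy.spatial.transform import Rotation as R
from cell import bot
def ray(m,uv):
    p=cv2.undistortPoints(np.array([[uv]],float),m["camera_matrix"],m["dist_coeffs"])[0,0]
    d=R.from_rotvec(m["rotation"]).as_matrix()@np.array([p[0],p[1],1]); return np.array(m["eye"]),d/np.linalg.norm(d)
def plane(m,uv,z):
    e,d=ray(m,uv); return e+d*(z-e[2])/d[2]
def tri(m1,a,m2,b):
    e,d=ray(m1,a);f,g=ray(m2,b)
    s=np.linalg.lstsq(np.c_[d,-g],f-e,rcond=None)[0]
    p,q=e+s[0]*d,f+s[1]*g; return (p+q)/2,np.linalg.norm(p-q)
def blob(im,roi,kind):
    x0,y0,x1,y1=roi; h=cv2.cvtColor(im,cv2.COLOR_RGB2HSV)[y0:y1,x0:x1]
    r={"green":((45,110,40),(90,255,255)),"yellow":((18,120,70),(38,255,255)),"blue":((100,120,50),(130,255,255)),"white":((0,0,125),(180,70,255))}[kind]
    k=cv2.inRange(h,*map(np.array,r)); n,l,st,c=cv2.connectedComponentsWithStats(k)
    i=1+np.argmax(st[1:,4]); return c[i]+[x0,y0],st[i]
E
python3 - <<'E'
from h import *
T=cv2.imread("pics/top0.png")[:,:,::-1].copy();S=cv2.imread("pics/scene0.png")[:,:,::-1].copy()
mt,ms=bot.camera_model("top"),bot.camera_model("scene")
print(R.from_rotvec(mt["rotation"]).as_matrix()[:,2])
P={}
for k,c in dict(green=(212,225),yellow=(234,232),blue=(257,241),white=(280,248)).items():
    cs=dict(green=(218,193),yellow=(226,207),blue=(234,220),white=(241,236))[k]
    w=20
    a,sa=blob(T,(c[0]-w,c[1]-w,c[0]+w,c[1]+w),k); w=12 if k!='white' else 22
    b,sb=blob(S,(cs[0]-w,cs[1]-w,cs[0]+w,cs[1]+w),k)
    P[k]=plane(mt,a,.075)
    print(k,a.round(1),sa[2:],b.round(1),sb[2:],P[k].round(4),plane(ms,b,.075).round(4),[np.round(x,4) for x in tri(mt,a,ms,b)])
for i,j in ("green","yellow"),("yellow","blue"),("blue","white"): print(np.linalg.norm(P[i]-P[j]))
d=P["green"]-P["blue"];print("yaw left dir",np.arctan2(d[1],d[0])-np.pi/2)
cv2.imwrite("pics/c1.png",np.hstack([cv2.resize(T[190:285,175:315,::-1],(400,271),interpolation=3),cv2.resize(S[170:265,180:320,::-1],(400,271),interpolation=3)]))
E
```

```text
[ 0.17256919 -0.00620291 -0.98497787]
green [211.1 223.3] [ 13  14 144] [218.2 191.9] [ 16  12 143] [ 0.5342 -0.2385  0.075 ] [ 0.5317 -0.2415  0.075 ] [array([ 0.5344, -0.2379,  0.0724]), np.float64(0.0006)]
yellow [233.3 231.8] [ 16  17 152] [225.4 205. ] [ 15  13 169] [ 0.5165 -0.2867  0.075 ] [ 0.5132 -0.2919  0.075 ] [array([ 0.517 , -0.2862,  0.0708]), np.float64(0.0002)]
blue [256.  240.6] [ 15  16 143] [232.7 218.6] [ 15  14 161] [ 0.4982 -0.3356  0.075 ] [ 0.4953 -0.3397  0.075 ] [array([ 0.4984, -0.3353,  0.0714]), np.float64(0.0003)]
white [278.  250.2] [ 22  28 252] [240.5 233.6] [ 35  16 319] [ 0.4784 -0.3825  0.075 ] [ 0.4771 -0.3872  0.075 ] [array([ 0.4793, -0.3829,  0.0716]), np.float64(0.0014)]
0.051398699302482136
0.05218903944825325
0.05097001111864714
yaw left dir -0.35523185178256655
```

View pics/c1.png

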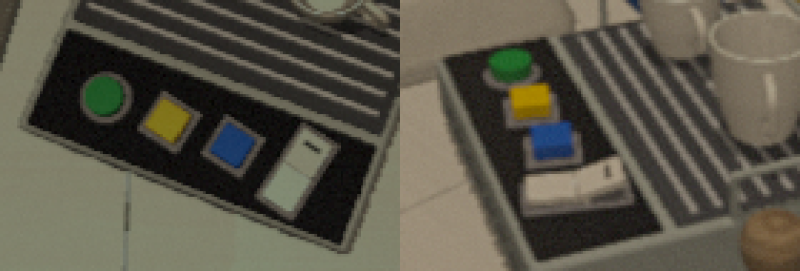

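The crop confirms the order, left to right: green, yellow, blue, white rocker. The rocker's far half carries the black bar and is raised. Spacings measure 51–52 mm and heights about 71–75 mm, which fits. I'll use the shut gripper with its tool x along the warmer's x.

```bash
cat >> h.py <<'E'
YAW=-0.355
ex=np.array([np.cos(YAW),np.sin(YAW),0]);ey=np.array([-ex[1],ex[0],0])
PTS=dict(blue=np.array([.4983,-.3355,.075]),start=np.array([.5342,-.2385,.075]))
PTS["rock"]=(np.array([.4795,-.3835,.075]))+.0172*ex
def goto(name,tipz):
    s=bot.state(); M=R.from_rotvec(s["eef_rot"]).as_matrix()
    t=PTS[name].copy(); t[2]=tipz+.186
    a=np.degrees(np.arctan2(*(M.T@ex)[[1,0]]))
    print(name,"t",round(s["t"],2),"shift mm",(M.T@(t-s["ee_pos"])*1000).round(1),"yaw",round(a,2),"F",s["ft_force"].round(1),"tipz",round(s["ee_pos"][2]-.186,4))
E
python3 - <<'E'
from h import *
print(PTS["rock"]); goto("rock",.218); goto("rock",.13)
mt=bot.camera_model("top")
print(plane(mt,(290,178),.13),plane(mt,(345,232),.099))
E
```

```text
[ 0.49562752 -0.38947855  0.075     ]
rock t 0.1 shift mm [ 3.703e+02 -3.980e+01  3.000e-01] yaw 36.2 F [ 0.1  0.2 -0.3] tipz 0.2183
rock t 0.1 shift mm [370.3 -39.7  88.3] yaw 36.2 F [ 0.1  0.2 -0.3] tipz 0.2183
[ 0.62222476 -0.40529269  0.13      ] [ 0.51630909 -0.52146227  0.099     ]
```

Call:
{"fn": "send_rows", "kwargs": {"series": [[45,-5,0,5],[90,-10,0,10],[140,-15,0,15],[190,-20,0,20],[240,-26,0,25],[290,-31,0,30],[335,-36,0,36],[370,-40,20,36.2],[370,-40,40,36.2],[370,-40,60,36.2]], "hand": 0, "newtons": 10}}

```text
t: 1.35
ee_pos: [0.4957, -0.389, 0.3436]
eef_rot: [-3.092, 0.553, 0.001]
ft_force: [-1.6, 0.7, 0.4]
opening: 0.013
```

```bash
python3 - <<'E'
from h import *
goto("rock",.13)
for n in("wrist","scene","top"):
    cv2.imwrite(f"pics/{n}1.png",bot.read_camera(n)[:,:,::-1])
goto("rock",.095);print(bot.state()["opening"],bot.state()["dq"].round(3))
E
python3 -c "
import cv2,numpy as np
a=[cv2.imread(f'pics/{n}1.png') for n in('wrist','scene','top')]
cv2.imwrite('pics/c2.png',np.hstack([cv2.resize(a[0],(400,300)),cv2.resize(a[1][120:300,140:380],(400,300))]))"
```

```text
rock t 1.35 shift mm [ 0.2  0.4 27.6] yaw 0.05 F [-1.6  0.7  0.4] tipz 0.1576
rock t 1.5 shift mm [ 0.6  0.1 62.8] yaw 0.0 F [ 0.6 -0.1  0.3] tipz 0.1578
0.006596941930105957 [-0.004 -0.026 -0.028  0.002  0.011  0.   ]
```

View pics/c2.png

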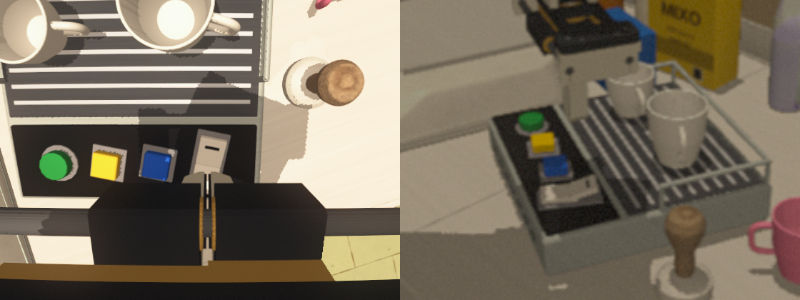

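The wrist view shows the shut fingers (tip near crop pixel (207,178)) just in front of the rocker's black bar at (212,148). Blue is at (157,162), yellow at (108,162) and green at (57,164). The scene view shows the arm clear of the cups and the tamper. I'll cross-check positions with the wrist picture.

Run:
```python
from h import *
W=cv2.imread("pics/wrist1.png")[:,:,::-1].copy(); m=bot.camera_model("wrist"); print(m["eye"])
for k,c in dict(green=(80,230),yellow=(151,228),blue=(220,227)).items():
    a,s=blob(W,(c[0]-32,c[1]-32,c[0]+32,c[1]+32),k); p=plane(m,a,.075); q=p-np.array([.5342,-.2385,.075]); print(k,a.round(1),s[2:],p.round(4),"along x/y",(q@ex).round(4),(q@ey).round(4))
# black bar
x0,y0=270,180; g=W[y0:y0+50,x0:x0+55]; h=g.max(2); cv2.imwrite("pics/bar.png",cv2.resize(W[170:280,170:340,::-1],None,fx=4,fy=4))
```

```text
[ 0.55734393 -0.41300907  0.32325934]
green [ 77.2 231.1] [  46   42 1465] [ 0.5366 -0.243   0.075 ] along x/y 0.0038 -0.0034
yellow [147.3 231.3] [  42   44 1496] [ 0.5189 -0.2908  0.075 ] along x/y 0.0038 -0.0543
blue [218.5 231.2] [  41   42 1340] [ 0.5014 -0.3384  0.075 ] along x/y 0.004 -0.1051
```

View pics/bar.png

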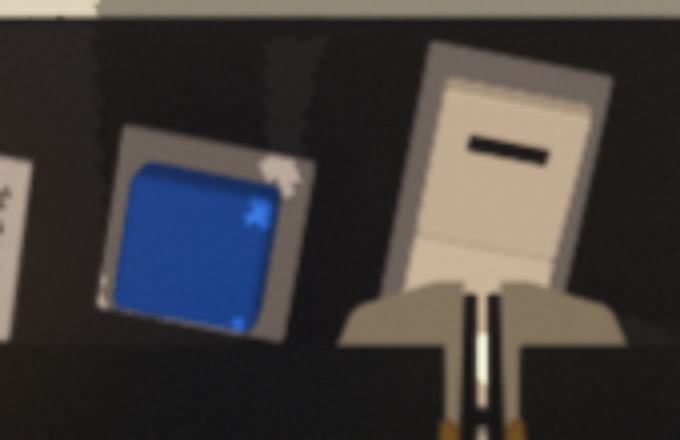

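Run:
```python
from h import *
m=bot.camera_model("wrist");print({k:np.round(v,3) for k,v in m.items()})
f=lambda u,v,z:plane(m,(170+u/4,170+v/4),z)
def show(n,a,b,z):
    p,q=f(*a,z),f(*b,z);d=q-p;print(n,p.round(4),q.round(4),"len",np.linalg.norm(d).round(4),"in warmer",(d@ex).round(4),(d@ey).round(4),"ang",np.degrees(np.arctan2(d[1],d[0])).round(1))
show("bar",(468,143),(549,158),.076)
show("farend",(447,82),(591,108),.079)
show("pivot",(415,236),(555,260),.07)
show("blue surround top",(125,125),(315,160),.062)
show("surround right",(315,160),(284,340),.062)
show("strip edge",(100,18),(680,18),.06)
print(np.degrees(YAW))
m=bot.camera_model("top")
p,q=plane(m,(175+25*.35,190+122*.35),.06),plane(m,(175+345*.35,190+248*.35),.06);d=q-p;print("front edge",np.linalg.norm(d),np.degrees(np.arctan2(d[1],d[0])))
```

```text
{'camera_matrix': array([[369.31 ,   0.   , 290.046],
       [  0.   , 369.31 , 208.085],
       [  0.   ,   0.   ,   1.   ]]), 'dist_coeffs': array([-0.044,  0.   ,  0.   ,  0.   ,  0.   ]), 'eye': array([ 0.557, -0.413,  0.323]), 'rotation': array([ 1.707, -2.453, -0.3  ])}
bar [ 0.5022 -0.3902  0.076 ] [ 0.4948 -0.4024  0.076 ] len 0.0142 in warmer -0.0027 -0.014 ang -121.1
farend [ 0.514  -0.3909  0.079 ] [ 0.5013 -0.4121  0.079 ] len 0.0247 in warmer -0.0045 -0.0243 ang -120.7
pivot [ 0.4881 -0.3748  0.07  ] [ 0.4751 -0.3968  0.07  ] len 0.0255 in warmer -0.0045 -0.0251 ang -120.5
blue surround top [ 0.5239 -0.3316  0.062 ] [ 0.5058 -0.3616  0.062 ] len 0.0351 in warmer -0.0066 -0.0344 ang -121.1
surround right [ 0.5058 -0.3616  0.062 ] [ 0.4753 -0.3431  0.062 ] len 0.0357 in warmer -0.035 0.0068 ang 148.7
strip edge [ 0.5433 -0.3346  0.06  ] [ 0.507  -0.4325  0.06  ] len 0.1044 in warmer -0.0 -0.1044 ang -110.3
-20.340001727144223
front edge 0.26024076740164315 -110.5784946114564
```

Run:
```python
from h import *
m=bot.camera_model("wrist");Rw=R.from_rotvec(m["rotation"]).as_matrix().T
s=bot.state();M=R.from_rotvec(s["eef_rot"]).as_matrix()
for off in((0,0,186),(7.5,0,186),(-7.5,0,186),(0,17,186),(7.5,17,186)):
    t=s["ee_pos"]+M@np.array(off)/1000
    p,_=cv2.projectPoints(t[None],cv2.Rodrigues(Rw)[0],-Rw@m["eye"],m["camera_matrix"],m["dist_coeffs"]); print(off,p.ravel().round(1),"crop",((p.ravel()-170)*4).round())
```

```text
(0, 0, 186) [288.6 260.5] crop [474. 362.]
(7.5, 0, 186) [288.6 245.7] crop [474. 303.]
(-7.5, 0, 186) [288.6 275. ] crop [474. 420.]
(0, 17, 186) [324.1 260.5] crop [616. 362.]
(7.5, 17, 186) [324.4 245.7] crop [618. 303.]
```

All three controls are turned about 10° clockwise against the strip. The wrist camera disagrees with top/scene by about 4 mm. Projecting the known fingertip accounts for roughly half of that as wrist-camera bias, so I use the average of the two. Next I refine the targets.

```bash
cat >> h.py <<'E'
YAW=np.radians(-31)
ex=np.array([np.cos(YAW),np.sin(YAW),0]);ey=np.array([-ex[1],ex[0],0])
PTS=dict(rock=np.array([.4955,-.3937,0]),blue=np.array([.4995,-.337,0]),start=np.array([.5355,-.2407,0]))
E
python3 - <<'E'
from h import *
goto("rock",.085);goto("rock",.070)
E
```

```text
rock t 1.5 shift mm [ 1.9  4.1 72.8] yaw 10.66 F [ 0.6 -0.1  0.3] tipz 0.1578
rock t 1.5 shift mm [ 2.   4.1 87.8] yaw 10.66 F [ 0.6 -0.1  0.3] tipz 0.1578
```

Call:
{"fn": "send_rows", "kwargs": {"series": [[1,2,15,5],[2,4,30,10.5],[2,4,50,10.5],[2,4,68,10.5],[2,4,76,10.5],[2,4,80,10.5],[2,4,83,10.5],[2,4,86,10.5],[2,4,88,10.5],[2,4,88,10.5]]}}

```text
t: 2.75
ee_pos: [0.4959, -0.394, 0.2569]
eef_rot: [3.028, -0.835, 0.001]
ft_force: [1.4, -0.4, 2.6]
opening: 0.006
```

Run:
```python
from h import *
goto("rock",.070)
for n in("wrist","scene"): cv2.imwrite(f"pics/{n}2.png",bot.read_camera(n)[:,:,::-1])
a=cv2.imread("pics/wrist2.png");b=cv2.imread("pics/scene2.png")
cv2.imwrite("pics/c3.png",np.hstack([cv2.resize(a,(400,300)),cv2.resize(b[170:275,180:320],(400,300),interpolation=3)]))
goto("rock",.070)
```

```text
rock t 2.75 shift mm [-0.5 -0.1  0.9] yaw 0.16 F [ 1.4 -0.4  2.6] tipz 0.0709
rock t 2.85 shift mm [-0.4 -0.1  0.9] yaw 0.16 F [ 1.8 -1.1  1.5] tipz 0.0709
```

View pics/c3.png

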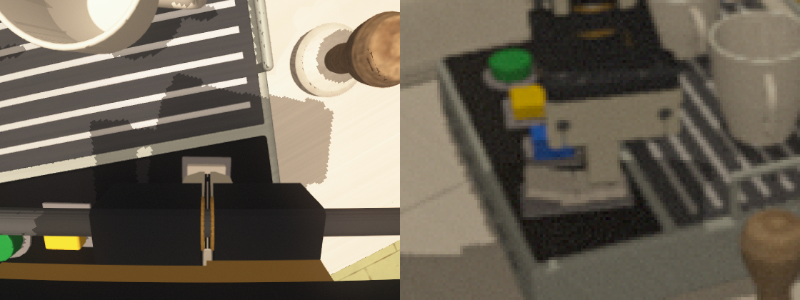

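The fingertips are on the rocker's far half, and the force is small. I'll push down to the stop.

Call:
{"fn": "send_rows", "kwargs": {"series": [[0,0,1,0],[0,0,2,0],[0,0,3,0],[0,0,3,0]]}}

```text
t: 3.35
ee_pos: [0.4959, -0.394, 0.2561]
eef_rot: [3.028, -0.835, 0.001]
ft_force: [-5.7, 4.4, 24.5]
opening: 0.008
```

At tip height 70 mm the force rises to 24 N, which is the stop. I'll lift and check.

Call:
{"fn": "send_rows", "kwargs": {"series": [[0,0,-10,0],[0,0,-30,0],[0,0,-50,0],[0,0,-50,0]]}}

```text
t: 3.85
ee_pos: [0.4961, -0.3941, 0.3059]
eef_rot: [3.027, -0.835, 0.005]
ft_force: [0.1, 0.2, 0.1]
opening: 0.003
```

Run:
```python
from h import *
for n in("wrist","scene"): cv2.imwrite(f"pics/{n}3.png",bot.read_camera(n)[:,:,::-1])
a=cv2.imread("pics/wrist3.png");b=cv2.imread("pics/scene3.png")
cv2.imwrite("pics/c4.png",np.hstack([cv2.resize(a,(400,300)),cv2.resize(b[170:275,180:320],(400,300),interpolation=3)]))
goto("blue",.12);goto("blue",.068)
```

```text
blue t 3.95 shift mm [-25.8 -50.7  -2.3] yaw 0.16 F [-0.5  0.4 -0.4] tipz 0.1177
blue t 3.95 shift mm [-25.8 -50.7  49.7] yaw 0.16 F [-0.5  0.4 -0.4] tipz 0.1177
```

View pics/c4.png

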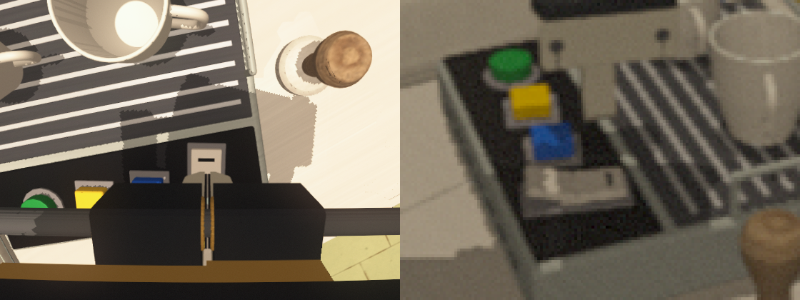

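In the scene crop the rocker's far half is now level at (605,188) and its near half is raised at (550,180), so it is on. Next is blue.

Call:
{"fn": "send_rows", "kwargs": {"series": [[-8,-17,0,0],[-17,-34,0,0],[-26,-51,0,0],[-26,-51,15,0],[-26,-51,30,0],[-26,-51,38,0],[-26,-51,43,0],[-26,-51,47,0],[-26,-51,50,0],[-26,-51,51,0]]}}

```text
t: 5.2
ee_pos: [0.4996, -0.337, 0.2542]
eef_rot: [3.028, -0.835, 0.001]
ft_force: [-9.3, 4.3, 22.3]
opening: 0.008
```

Run:
```python
from h import *
goto("blue",.068)
b=bot.read_camera("scene")[:,:,::-1];a=bot.read_camera("top")[:,:,::-1]
cv2.imwrite("pics/c5.png",np.hstack([cv2.resize(a[190:285,175:315],(400,300)),cv2.resize(b[170:275,180:320],(400,300),interpolation=3)]))
```

```text
blue t 5.2 shift mm [-0.1  0.1  0.2] yaw 0.16 F [-9.3  4.3 22.3] tipz 0.0682
```

View pics/c5.png

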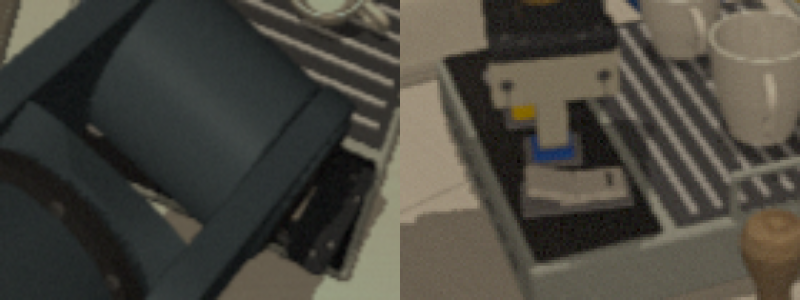

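Blue reached its stop: tip at 68.2 mm, 22 N. I'll lift and compute the move to start.

Call:
{"fn": "send_rows", "kwargs": {"series": [[0,0,-10,0],[0,0,-30,0],[0,0,-50,0],[0,0,-50,0]]}}

```text
t: 5.8
ee_pos: [0.5, -0.337, 0.3042]
eef_rot: [3.027, -0.835, 0.005]
ft_force: [-0.1, 0.6, -1.0]
opening: 0.006
```

Run:
```python
from h import *
b=bot.read_camera("scene")[:,:,::-1];a=bot.read_camera("wrist")[:,:,::-1]
cv2.imwrite("pics/c6.png",np.hstack([cv2.resize(a,(400,300)),cv2.resize(b[170:275,180:320],(400,300),interpolation=3)]))
goto("start",.118);goto("start",.068)
```

```text
start t 5.9 shift mm [ -18.4 -100.8   -1.7] yaw 0.16 F [-0.9  0.3  1.3] tipz 0.1163
start t 5.9 shift mm [ -18.4 -100.8   48.3] yaw 0.16 F [-0.9  0.3  1.3] tipz 0.1163
```

View pics/c6.png

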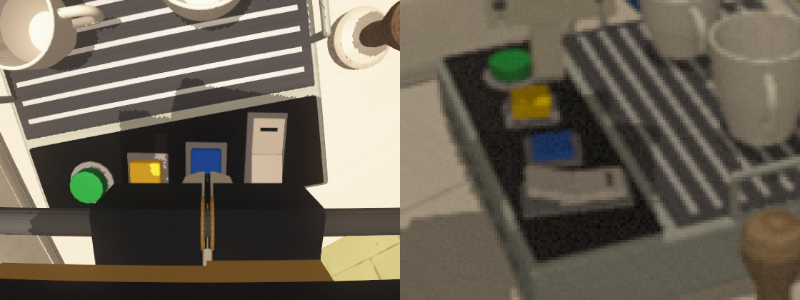

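Blue at (550,148) in the scene crop now sits visibly lower than the untouched yellow key at (530,102), and the rocker is still on. Now start.

Call:
{"fn": "send_rows", "kwargs": {"series": [[-6,-34,0,0],[-12,-68,0,0],[-18,-101,0,0],[-18,-101,15,0],[-18,-101,30,0],[-18,-101,38,0],[-18,-101,43,0],[-18,-101,47,0],[-18,-101,49.5,0],[-18,-101,50,0]]}}

```text
t: 7.15
ee_pos: [0.5359, -0.2412, 0.2541]
eef_rot: [3.028, -0.835, 0.0]
ft_force: [-8.6, -0.2, 17.7]
opening: 0.004
```

Run:
```python
from h import *
goto("start",.068)
b=bot.read_camera("scene")[:,:,::-1]
cv2.imwrite("pics/c7.png",cv2.resize(b[140:275,160:340],(600,450),interpolation=3))
goto("start",.068)
```

```text
start t 7.15 shift mm [-0.6 -0.3  0.1] yaw 0.16 F [-8.6 -0.2 17.7] tipz 0.0681
start t 7.2 shift mm [-0.5 -0.2  0.2] yaw 0.16 F [-8.4 -0.4 16.2] tipz 0.0682
```

View pics/c7.png

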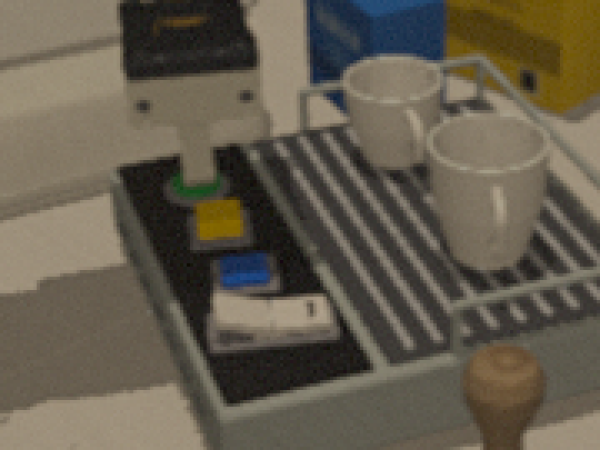

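Start is fully in: tip at 68.1 mm, 17 N against a 4.5 N spring. In the crop the green button at (198,187) is level with its surround, and yellow at (218,220) is up. I'll release.

Call:
{"fn": "send_rows", "kwargs": {"series": [[0,0,-8,0],[0,0,-25,0],[0,0,-55,0],[0,0,-90,0],[-40,0,-110,0],[-90,0,-120,0],[-140,0,-120,0],[-180,0,-120,0],[-180,0,-120,0]]}}

```text
t: 8.32
ee_pos: [0.3799, -0.1475, 0.3736]
eef_rot: [-3.029, 0.835, -0.001]
ft_force: [0.7, -0.0, 0.3]
opening: -0.003
```

Run:
```python
from h import *
b=bot.read_camera("scene")[:,:,::-1];a=bot.read_camera("top")[:,:,::-1]
cv2.imwrite("pics/c8.png",np.hstack([cv2.resize(a[120:290,170:390],(400,300)),cv2.resize(b[140:300,160:373],(400,300),interpolation=3)]))
S=b[:,:,::-1].copy()
for k,cs in dict(green=(218,193),yellow=(226,207),blue=(234,220)).items():
    q,st=blob(S,(cs[0]-12,cs[1]-12,cs[0]+12,cs[1]+12),k);print(k,q.round(1),st)
# change vs. start in cups/tamper area
d=cv2.absdiff(cv2.GaussianBlur(b,(5,5),0),cv2.GaussianBlur(cv2.imread("pics/scene0.png"),(5,5),0)).max(2)
print("diff cups",d[155:222,262:328].max(),"tamper",d[240:305,290:330].max())
print(bot.state()["ft_force"],bot.state()["t"])
```

```text
green [218.3 192. ] [  5   5  16  13 149]
yellow [225.4 204.9] [  4   4  15  13 168]
blue [232.9 220.1] [  4   7  15  11 128]
diff cups 4 tamper 3
[ 0.42483518 -0.42597176  0.64791055] 8.425
```

View pics/c8.png

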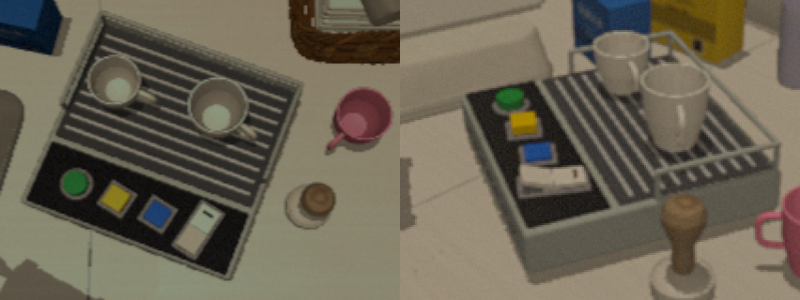

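The pictures show the rocker on, blue down, green back up (same pixel as at the start), yellow unchanged, and cups and tamper unmoved.

```bash
python3 -c "
from cell import bot
print(bot.job_done())"
```

```text
the job is handed in; nothing more can be done
None
```

I switched the warmer on in the order asked, using the shut fingertips, and handed the job in at about 8.4 s. No check failed at the end.

| Control | Tip height at the stop | Force at the stop | State in the last pictures |
|---|---|---|---|
| White rocker, far half | 70.1 mm | 24 N | Tipped over: far half level, near half raised |
| Blue key | 68.2 mm | 22 N | Down, and stayed down |
| Green start button | 68.1 mm | 17 N | Back up, at its starting pixel |

- **Left alone:** The yellow key's image position is unchanged. The cups and the tamper show no difference from the first picture. The arm ended clear of everything, with under 1 N on the wrist.
- **Disagreement:** The wrist camera placed the controls about 4 mm away from the top and scene cameras, more than the stated 2 mm calibration. I aimed at the average, and all three presses landed.
- **Not as described:** The wrist view showed the rocker and blue key turned about 10° from the strip's row. I turned the fingers to match.

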